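Refill the buckle feeder and hold its recessed reset down

TASK

The strap-buckle feeder has stopped on an empty hopper: tip all six buckles out of the metal hand scoop into the hopper and put the empty scoop back down, upright, on the bench. Then take the reset stylus out of the tool block, reach its tip through the collared hole in the control box's top and gently press the recessed reset button fully down, finishing while the gripper still holds the stylus and keeps the button down. Leave the glue brush, the cement tin and the slipper alone.

Things in the scene. Friction and masses are not known exactly. Their poses are not given: they have to be found in the camera images.
- scoop: Loose aluminium hand scoop, 0.17 kg. Origin: centre of the pan's underside; pan 140 mm long (own x), 88 wide (y), floor 3 thick, back wall (x -70) and rear half of the sides 44 high, sides sloping to 16 at the open, lipless nose (+x). Starts flat, nose roughly to world +y. Carry it level: the buckles slide from a tilt of 20 to 26 degrees on; nose down 45 or more empties it.
- scoop_grip (a point): grip point on the scoop's straight black bar handle, which leaves the back wall along own -x from x = -70 to -165 mm, 16 mm wide (y), 22 high (z = 25 to 47). The point: own x -105, y 0, z 36. Axes as the scoop's.
- scoop_nose (a point): middle of the scoop's open nose edge, on the pan's floor (own x +70, z 3 mm).
- buckle1: Loose grey plastic strap buckle, 38 x 25 x 10 mm, 14 g; one of six alike, lying flat in the scoop. Origin: centre of its underside, z its thickness.
- buckle2: Loose grey plastic strap buckle, 38 x 25 x 10 mm, 14 g; one of six alike, lying flat in the scoop. Origin: centre of its underside, z its thickness.
- buckle3: Loose grey plastic strap buckle, 38 x 25 x 10 mm, 14 g; one of six alike, lying flat in the scoop. Origin: centre of its underside, z its thickness.
- buckle4: Loose grey plastic strap buckle, 38 x 25 x 10 mm, 14 g; one of six alike, lying flat in the scoop. Origin: centre of its underside, z its thickness.
- buckle5: Loose grey plastic strap buckle, 38 x 25 x 10 mm, 14 g; one of six alike, lying flat in the scoop. Origin: centre of its underside, z its thickness.
- buckle6: Loose grey plastic strap buckle, 38 x 25 x 10 mm, 14 g; one of six alike, lying flat in the scoop. Origin: centre of its underside, z its thickness.
- hopper: Fixed sheet-steel feed hopper on a grey vibratory drive, narrow discharge track out of its +x side. Origin: on the bench under the hopper's centre. Open mouth level, own x -109 to +107 and y -93 to +93 mm, rim 174 mm above the bench. Floor flat, 82 mm above the bench, x -40 to +107; the -x wall slopes from rim to floor, the other walls are upright.
- controller: Fixed grey control box of the feeder, 130 (own x) x 180 (own y) x 70 mm high, flat level top. Origin: centre of its underside. On top: the steel collar of the reset hole at (30, 45) mm, black dial (radius 17, 18 high) at (20, -45), rocker switch (-35, -55), flush grey start button (-35, 0), two small lamps. Only the reset lies deep in a hole.
- reset_hole (a point): centre of the reset hole's mouth, on the rim of the collar, 75 mm above the bench; hole about 22 mm in diameter, straight down; collar 33 mm outside, 5 mm high.
- reset_top (a point): centre of the reset button's top face: black round cap, 17.6 mm in diameter, 23 mm below the collar's rim (52 mm above the bench when not pressed); moves with the button.
- reset_button (a joint): travel of the reset button, m: 0 up, 0.005 fully down at its stop; sprung, starts to move at about 2 N and is fully down at about 6 N; springs back when released.
- stylus: Loose reset stylus, 55 g, upright in one of the tool block's two outer holes (the brush is in the other). Steel pin 8 mm in diameter, 62 long; above it a round aluminium handle 17 in diameter, 72 long, with dark rings. Origin: foot of the pin (its tip), z up along the handle. The handle rests on the block: it stands from 65 to 137 mm above the bench, tip 3 mm above the bench.
- stylus_tip (a point): the tip of the stylus's pin (same point as its origin).
- tool_block: Fixed pale wooden block, 55 (own x) x 150 (own y) x 65 mm high, with three upright through holes 13 mm wide on its middle line at own y = -50, 0 and 50 mm; the middle one is empty. Origin: centre of its underside.
- brush: Bystander: glue brush standing bristles up in the block's other outer hole, 131 mm tall, white 9 mm stick, grey bristle head 16 mm wide. Origin at its foot.
- tin: Bystander: closed steel cement tin with a paper band, 72 mm in diameter, 91 mm tall. Origin: centre of its underside.
- slipper: Bystander: grey child's slipper with a pinkish-red sole, 168 x 56 x 63 mm, toe to own +x. Origin: centre of its sole's underside.
Things that resemble listed ones, but are neither listed nor needed, are in the scene too. There is more than one size of the controller; the job needs the middle-sized.

How it is judged (in metres and radians):
On the way, in this order (a step that is already met when the one before it is completed fails the run):
1. all six buckles lie in the hopper, below its rim (x of buckle1 in the frame of hopper between -0.11 and 0.11 m and y of buckle1 in the frame of hopper between -0.095 and 0.095 m and z of buckle1 in the frame of hopper between 0.075 and 0.165 m and x of buckle2 in the frame of hopper between -0.11 and 0.11 m and y of buckle2 in the frame of hopper between -0.095 and 0.095 m and z of buckle2 in the frame of hopper between 0.075 and 0.165 m and x of buckle3 in the frame of hopper between -0.11 and 0.11 m and y of buckle3 in the frame of hopper between -0.095 and 0.095 m and z of buckle3 in the frame of hopper between 0.075 and 0.165 m and x of buckle4 in the frame of hopper between -0.11 and 0.11 m and y of buckle4 in the frame of hopper between -0.095 and 0.095 m and z of buckle4 in the frame of hopper between 0.075 and 0.165 m and x of buckle5 in the frame of hopper between -0.11 and 0.11 m and y of buckle5 in the frame of hopper between -0.095 and 0.095 m and z of buckle5 in the frame of hopper between 0.075 and 0.165 m and x of buckle6 in the frame of hopper between -0.11 and 0.11 m and y of buckle6 in the frame of hopper between -0.095 and 0.095 m and z of buckle6 in the frame of hopper between 0.075 and 0.165 m), for 0.2 s.
2. the empty scoop stands upright on the bench, let go (all of step 1 and height (world z) of scoop below 0.006 m and angle between scoop's own z axis and vertical below 0.1 rad and linear speed of scoop below 0.03 m/s and contact force between the fingers and scoop below 0.1 N), for 0.2 s.
3. the gripped stylus holds the reset button down (value of joint reset_button above 0.004 m and contact force between stylus and controller between 3 and 30 N and horizontal distance between stylus_tip and reset_top below 0.011 m and contact force between the fingers and stylus above 2 N), for 0.2 s.
At the end, for the whole second after the job is handed in: All six buckles in the hopper below its rim; empty scoop upright (within 6 degrees) on the bench, let go, at rest; the gripped stylus, tip in the reset hole, keeps the reset at least 4 of its 5 mm down, pushing 3 to 30 N (all of step 2 and all of step 3); the arm keeps its last pose, push and grip.
It fails at once if the scoop is let go while more than 40 mm above the bench (dropped, not put down) (contact force between the fingers and scoop below 0.1 N and height (world z) of scoop above 0.04 m).
It fails at once if the glue brush is lifted, pushed more than 30 mm or tipped over (distance of brush from where it was at the start of the episode above 0.03 m or angle between brush's own z axis and vertical above 0.5 rad).
It fails at once if the cement tin is pushed more than 25 mm or tipped (distance of tin from where it was at the start of the episode above 0.025 m or angle between tin's own z axis and vertical above 0.4 rad).
It fails at once if the slipper is pushed more than 25 mm or tipped (distance of slipper from where it was at the start of the episode above 0.025 m or angle between slipper's own z axis and vertical above 0.4 rad).
It fails at once if the stylus is forced against the control box with more than 45 N (not gentle) (contact force between stylus and controller above 45 N).
It also fails if it takes over 72 s, if anything falls off the work surface, if the arm or the gripper's body presses on something with over 40 N, if the wrist force passes 120 N, or if a joint passes its speed limit or range.

ROBOT

A 6-joint arm with a two-finger parallel gripper is mounted at the origin on the work surface. World frame = base frame: x ahead of the robot, y to its left, z up, the work surface at z = 0. Lengths are in mm, angles in rad, forces in N, time in s.
With the tool pointing down it reaches from about 375 to 975 mm from the base axis. Payload 3.8 kg.
Tool frame: the origin (TCP) lies between the finger pads; the fingertips stand 8 mm ahead of it and the grasp point (between the pads) lies 11 mm behind it; z points along the fingers, y is the line along which they close (so a half turn about z gives the same grasp; the last joint's range is limited). The gripper opens to 88 mm and grips with 3 to 60 N. Pads are 18 mm wide; open, the fingers measure 123 mm over their backs; the gripper's body (75 mm by 187 mm) begins 45 mm behind the grasp point.
Start: joints at [1.117, 0.264, 1.604, -0, 1.274, -0.037], TCP at [273.262, 617.208, 246.706] pointing down, gripper open.
Joint ranges: [-2.63, 2.63], [-0.94, 2.18], [0.31, 2.57], [-1.31, 4.45], [0, 2.66], [-2.55, 2.55]. Speed limits (rad/s): [2.57, 2.57, 3.14, 3.14, 3.14, 3.14].

INTERFACE

Orientations are given as a unit quaternion [x, y, z, w].
In Python, from station import monitor, viewer, manip gives the robot as it stands. The module is installed in compiled form; this text tells all that it offers.
- The arm moves only by the tool step_arm, never from a script. Its argument "series" is one flat list of numbers, 5 for each row, row after row: the shift along the tool's x, y, z in cm, then the turn about the tool's z in degrees, then the opening, from 0 (shut) to 1 (fully open). In form: [tx, ty, tz, roll, claw, tx, ty, tz, roll, claw, ...]. A call has 1 to 5 rows; each row shifts and turns the commanded pose from where the row before left it, along the tool's axes as they then stand; what a row does not reach is not made up. A row lasts 1/8 s, in which the tool goes at most 62.5 mm and 10.7 degrees, less where a joint would pass 70% of its speed; a pose out of reach is approached as far as the arm can. A call with a gripper value outside its range is refused whole. The fingers move at their own pace and stop on an object; the grip force is fixed at half the most. Time passes only in rows, so rows that do not move let the fingers close. It gives the time, the measured TCP pose, the force, the opening and the grip force at its end, in the units of the state.
- monitor.read_state(): the state, without advancing time (a new reading comes with each control period).
- viewer.snapshot(name): name is "scene" or "top"; returns the picture (420x560x3 uint8, blue, green, red); there is no depth.
- viewer.get_calibration(name): a dict with "fx", "fy", "cx", "cy" (pixels), "R" (3x3) and "t" (3): a world point X has camera coordinates R X + t. Camera axes: x right, y down, z forward; pixel columns grow to the right and rows downward; lengths in mm; the calibration is good to about 2 mm. A picture is of the moment at which its call begins. get_calibration takes no time and is no camera call.
- manip.close_job(): hands the job in; it is judged then, once.
The state is a dict: "time_s": time; "joint_pos": joint angles; "dq": joint speeds; "joint_efforts": joint torques, N m; "tcp_pos": TCP position; "eef_rot": TCP orientation; "contact_force": force on the tool from outside, world axes, zero at the start; "moment": the same for the moment, N m; "finger_gap": opening from 0.0 (shut) to 1.0 (fully open); "grasp_force": force on a finger pad.
Only numpy, scipy, OpenCV 4.12 (cv2) and the standard library are available. Lean on these libraries where they do the work, as an engineer would, in place of code of your own. Each camera call takes 0.05 s, during which the arm holds its last target. There are 200 camera calls.

## Working session

There is one attempt and no reset: what is moved stays moved. The work goes in short steps, Python scripts to look and compute and a tool call to move; the robot and the scene stay as the last step left them, time stands still between calls to the robot, and variables do not carry over. Pictures are saved under pics/ and viewed, at most 10 in all, crops included, and the job is handed in when it is done.

Besides the shell and the picture viewer there is one more tool, called after ">>>" as name(argument=value, ...) on one line, values as JSON. step_arm: Moves the arm, as the interface text tells. Its arguments: {"type":"object","properties":{"series":{"type":"array","items":{"type":"number"}}},"required":["series"]}

```bash
mkdir -p pics; ls; cat > h.py <<'E'
from station import monitor, viewer, manip
import numpy as np, cv2
def cal(n):
    c=viewer.get_calibration(n); return c,np.array(c["R"]),np.array(c["t"])
def ray(n,u,v):
    c,R,t=cal(n); d=R.T@np.array([(u-c["cx"])/c["fx"],(v-c["cy"])/c["fy"],1]); return -R.T@t,d
def onz(n,u,v,z):
    o,d=ray(n,u,v); return o+d*(z-o[2])/d[2]
def proj(n,X):
    c,R,t=cal(n); p=R@np.array(X,float)+t; return c["fx"]*p[0]/p[2]+c["cx"],c["fy"]*p[1]/p[2]+c["cy"]
def tri(a,b):  # (name,u,v) x2 -> point, gap
    o1,d1=ray(*a);o2,d2=ray(*b)
    s=np.linalg.lstsq(np.c_[d1,-d2],o2-o1,rcond=None)[0]
    p,q=o1+d1*s[0],o2+d2*s[1]; return (p+q)/2,np.linalg.norm(p-q)
E
python3 - <<'E'
from h import *
np.set_printoptions(precision=3,suppress=True)
for n in("scene","top"):
    im=viewer.snapshot(n); cv2.imwrite(f"pics/{n}0.png",im)
    c,R,t=cal(n); print(n,c["fx"],c["cx"],c["cy"],-R.T@t); print(R)
print(monitor.read_state())
E
```

```text
pics
scene 478.8244388372583 277.57216504701273 218.46479012721744 [1171.086  198.741  804.069]
[[-0.332  0.943 -0.004]
 [ 0.669  0.233 -0.705]
 [-0.664 -0.237 -0.709]]
top 385.08601014097536 279.15508954833797 213.48562372869745 [419.614 -58.548 911.637]
[[-0.006 -1.     0.013]
 [-0.996  0.005 -0.085]
 [ 0.085 -0.014 -0.996]]
{'time_s': 0.1, 'joint_pos': array([ 1.117,  0.265,  1.605,  0.   ,  1.274, -0.037]), 'dq': array([-0.001, -0.001, -0.004, -0.001,  0.   , -0.001]), 'joint_efforts': array([  0.   , -50.362, -35.807,   0.073,   0.023,  -0.   ]), 'tcp_pos': array([272.986, 616.62 , 245.51 ]), 'eef_rot': array([ 0.207,  0.978, -0.001, -0.   ]), 'contact_force': array([ 0.831, -0.085,  0.222]), 'moment': array([-0.005, -0.017,  0.035]), 'grasp_force': 0.0, 'finger_gap': 0.9999165349842624}
```

View pics/scene0.png

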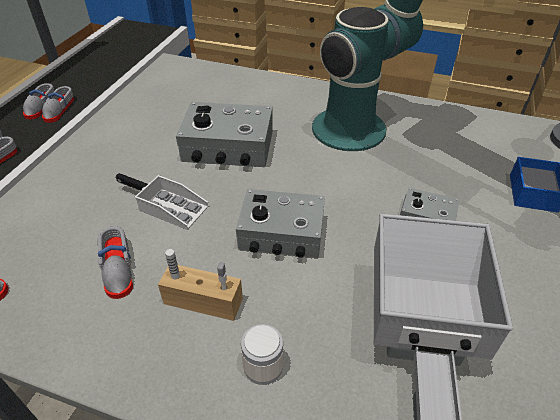

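View pics/top0.png

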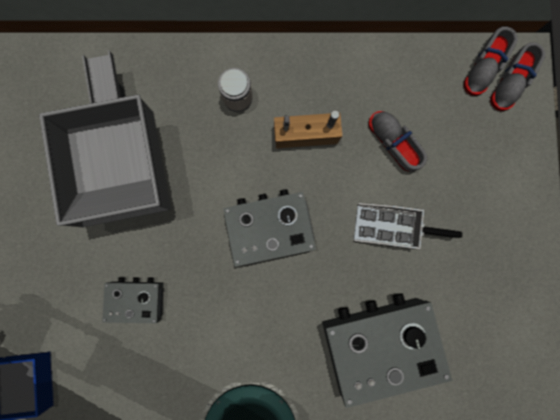

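Candidates: 
- **Controllers:** large (top 385,350), middle (270,230), small (133,300). I choose the middle one.
- **Stylus or brush:** scene (171,263), ringed and tall, or (222,275).
- **Reset collar, among the round features:** collar (246,219), dial (288,215), start button (272,244).

Next is a close crop to check these.

```bash
python3 - <<'E'
from h import *
s=cv2.imread("pics/scene0.png");t=cv2.imread("pics/top0.png")
def crop(im,x,y,w=100,h=75,k=4):
    c=cv2.resize(im[y:y+h,x:x+w],None,fx=k,fy=k,interpolation=cv2.INTER_CUBIC)
    for i in range(0,w,10): cv2.line(c,(i*k,0),(i*k,4 if i%50 else 10),(0,255,255),1)
    for j in range(0,h,10): cv2.line(c,(0,j*k),(4 if j%50 else 10,j*k),(0,255,255),1)
    return c
cv2.imwrite("pics/c1.png",np.vstack([np.hstack([crop(s,110,165),crop(t,365-12,190)]),np.hstack([crop(s,150,245),crop(t,265,95)])]))
cv2.imwrite("pics/c2.png",np.vstack([np.hstack([crop(s,235,185),crop(t,222,182)]),np.hstack([crop(s,360,205,160,120,2.5)[:300,:400],crop(t,30,85,160,150,2.5)[:300,:400]])]))
E
```

```text
Traceback (most recent call last):
cv2.error: OpenCV(4.12.0) :-1: error: (-5:Bad argument) in function 'line'
> Overload resolution failed:
>  - Can't parse 'pt1'. Sequence item with index 0 has a wrong type
>  - Can't parse 'pt1'. Sequence item with index 0 has a wrong type
```

View pics/c1.png

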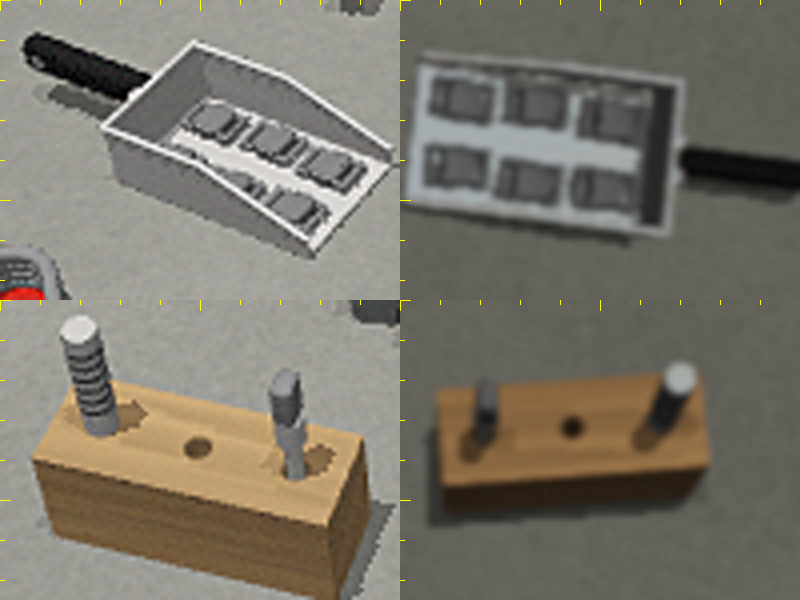

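The crop shows the stylus is the ringed round handle: its top is at scene (170,252.5) and top view (335,114.5). The brush is at scene (222,275). The scoop's black handle starts at about top view (423,230).

```bash
python3 - <<'E'
from h import *
np.set_printoptions(precision=1,suppress=True)
s=cv2.imread("pics/scene0.png");t=cv2.imread("pics/top0.png")
def crop(im,x,y,w,h,k):
    c=cv2.resize(im[y:y+h,x:x+w],None,fx=k,fy=k,interpolation=cv2.INTER_CUBIC)
    for i in range(0,w,10): cv2.line(c,(i*k,0),(i*k,4 if i%50 else 10),(0,255,255),1)
    for j in range(0,h,10): cv2.line(c,(0,j*k),(4 if j%50 else 10,j*k),(0,255,255),1)
    return c
cv2.imwrite("pics/c2.png",np.vstack([np.hstack([crop(s,235,185,100,75,4),crop(t,222,182,100,75,4)]),np.hstack([crop(s,370,210,133,150,3)[:300,:400],crop(t,35,90,133,140,3)[:300,:400]])[:300]]))
# handle masks
for n,im,(x0,y0,x1,y1) in(("scene",s,(108,168,150,200)),("top",t,(421,220,475,245))):
    g=im[y0:y1,x0:x1].max(2); m=(g<45).astype(np.uint8)
    k,l,st,ce=cv2.connectedComponentsWithStats(m); i=1+st[1:,4].argmax()
    ys,xs=np.where(l==i); r=cv2.minAreaRect(np.c_[xs+x0,ys+y0].astype(np.float32))
    print(n,st[i],r,cv2.boxPoints(r).tolist())
print("stylus top",tri(("scene",170,252.5),("top",335,114.5)))
print("scoop back-right corner rim",tri(("scene",110+195/4,165+42/4),("top",353+285/4,190+80/4)))
print("scoop back-left rim",tri(("scene",110+103/4,165+127/4),("top",353+270/4,190+235/4)))
E
```

```text
Traceback (most recent call last):
ValueError: all the input array dimensions except for the concatenation axis must match exactly, but along dimension 1, the array at index 0 has size 800 and the array at index 1 has size 798
```

```bash
python3 - <<'E'
from h import *
np.set_printoptions(precision=1,suppress=True)
s=cv2.imread("pics/scene0.png");t=cv2.imread("pics/top0.png")
def crop(im,x,y,w,h,k):
    c=cv2.resize(im[y:y+h,x:x+w],None,fx=k,fy=k,interpolation=cv2.INTER_CUBIC)
    for i in range(0,w,10): cv2.line(c,(i*k,0),(i*k,4 if i%50 else 10),(0,255,255),1)
    for j in range(0,h,10): cv2.line(c,(0,j*k),(4 if j%50 else 10,j*k),(0,255,255),1)
    return c
cv2.imwrite("pics/c2.png",np.vstack([np.hstack([crop(s,235,185,100,75,4),crop(t,222,182,100,75,4)]),np.hstack([crop(s,350,210,200,150,2),crop(t,10,85,200,150,2)])]))
for n,im,(x0,y0,x1,y1) in(("scene",s,(108,168,150,200)),("top",t,(421,220,475,245))):
    g=im[y0:y1,x0:x1].max(2); m=(g<45).astype(np.uint8)
    k,l,st,ce=cv2.connectedComponentsWithStats(m); i=1+st[1:,4].argmax()
    ys,xs=np.where(l==i); r=cv2.minAreaRect(np.c_[xs+x0,ys+y0].astype(np.float32))
    print(n,st[i],r,cv2.boxPoints(r).tolist())
print("stylus top",tri(("scene",170,252.5),("top",335,114.5)))
print("scoop back-right corner rim",tri(("scene",110+195/4,165+42/4),("top",353+285/4,190+80/4)))
print("scoop back-left rim",tri(("scene",110+103/4,165+127/4),("top",353+270/4,190+235/4)))
E
```

```text
scene [  8   6  32  16 221] ((130.5970458984375, 181.87030029296875), (32.17307662963867, 8.143393516540527), 20.85445785522461) [[114.1148681640625, 179.94851684570312], [117.01388549804688, 172.338623046875], [147.0792236328125, 183.79208374023438], [144.18020629882812, 191.4019775390625]]
top [  2   7  39  11 299] ((441.86614990234375, 233.02601623535156), (38.71553039550781, 8.363933563232422), 7.431407928466797) [[422.1300964355469, 234.66912841796875], [423.2118835449219, 226.37545776367188], [461.6022033691406, 231.38290405273438], [460.5204162597656, 239.67657470703125]]
stylus top (array([ 691.4, -185.4,  133. ]), np.float64(2.581867188096055))
scoop back-right corner rim (array([ 486.1, -349.8,  117.8]), np.float64(42.33527797579723))
scoop back-left rim (array([ 419.1, -442.1,  -45.7]), np.float64(39.277062046015594))
```

View pics/c2.png

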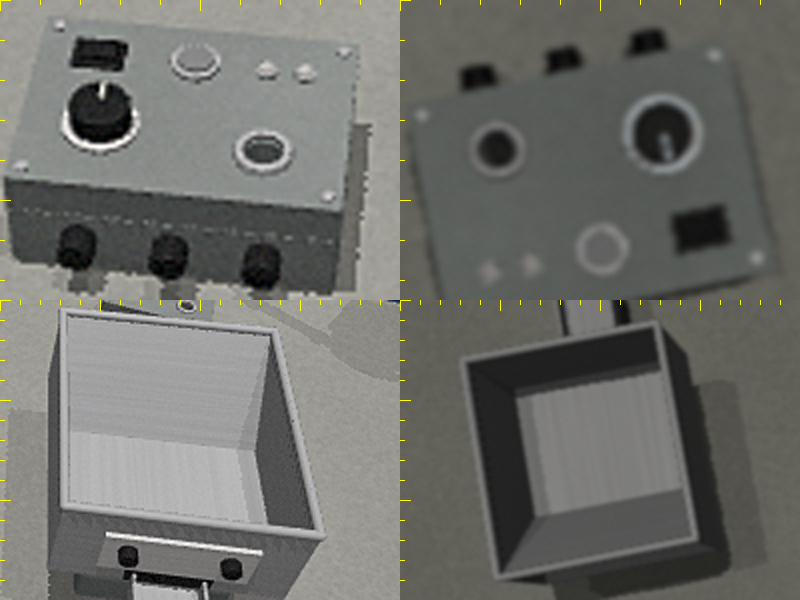

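The crop shows the collar as a dark hole at top (246.2,219.5) and scene (300.5,223). The hopper rim corners are clear in both views. In the last script I paired the scoop corners the wrong way round, so I'm redoing that.

```bash
python3 - <<'E'
from h import *
np.set_printoptions(precision=1,suppress=True)
P=lambda n,a,b:print(n,*tri(("scene",*a),("top",*b)))
P("scoop back +x rim",(135.75,196.75),(424.2,210))
P("scoop back -x rim",(158.75,175.5),(420.5,248.75))
P("scoop nose +x",(110+312/4,165+250/4),(353+18/4,190+56/4))
P("scoop nose -x",(110+392/4,165+152/4),(353+8/4,190+202/4))
P("handle tail top",(117,174.5),(461.5,235.5)); P("handle root",(145,187),(423,230.5))
for z in(36,47): print("handle top onz root/tail",onz("top",423,230.5,z),onz("top",461.5,235.5,z))
P("hole",(300.5,223),(246.25,219.5)); print(onz("top",246.25,219.5,75),onz("scene",300.5,223,75))
for n,a,b in(("+x+y",(511,328.5),(41,115)),("+x-y",(380,315),(139,96)),("-x-y",(381,215),(158.5,206)),("-x+y",(487.5,225),(60,224))): P(n,a,b)
# stylus foot where handle meets block
P("stylus at block",(150+100/4,245+132/4),(265+262/4,95+128/4))
P("block hole",(150+198/4,245+148/4),(265+172/4,95+128/4)); 
P("tin top",(263,340),(234.5,82));
E
```

```text
scoop back +x rim [ 499.1 -398.3   42.5] 5.355395256852125
scoop back -x rim [ 411.2 -386.9   41.1] 5.7209072635784315
scoop nose +x [ 518.1 -255.9    4.8] 2.691286133693326
scoop nose -x [ 431.4 -246.4    8.6] 4.355512226170979
handle tail top [ 441.5 -484.3   40.7] 0.7877916625736595
handle root [ 453.6 -399.5   34.1] 0.649909941842427
handle top onz root/tail [ 453.6 -399.    36. ] [ 441.7 -487.1   36. ]
handle top onz root/tail [ 453.2 -394.8   47. ] [ 441.4 -481.7   47. ]
hole [478.4   2.9  68.2] 1.632119739108175
[478.2   1.6  75. ] [484.5   5.5  75. ]
+x+y [680.1 399.9 166.4] 1.380332591252939
+x-y [719.6 208.1 164. ] 1.356971995663052
-x-y [498.9 166.2 164.5] 1.4951077982632188
-x+y [464.4 355.2 167.1] 4.847372647897351
stylus at block [ 690.3 -188.4   53.7] 0.7720965454285642
block hole [ 688.  -135.9   60.7] 1.8046020271265475
tin top [781.   29.5  87.6] 5.2140163091790654
```

```bash
cat >> h.py <<'E'
from scipy.spatial.transform import Rotation as Ro
def st():
    s=monitor.read_state(); R=Ro.from_quat(s["eef_rot"]).as_matrix()
    print("t%.2f"%s["time_s"],"tcp",np.round(s["tcp_pos"],1),"yawy %.1f"%np.degrees(np.arctan2(R[1,1],R[0,1])),"tilt %.2f"%np.degrees(np.arccos(-R[2,2])),"F",np.round(s["contact_force"],1),"gap %.3f grip %.1f"%(s["finger_gap"],s["grasp_force"]),"q",np.round(s["joint_pos"],2)); return s,R
def go(x,y,z,yaw=None):
    s,R=st(); d=R.T@(np.array([x,y,z])-s["tcp_pos"])/10
    r=None if yaw is None else -((yaw-np.degrees(np.arctan2(R[1,1],R[0,1]))+180)%360-180)
    print("go",(x,y,z,yaw),"-> cm",np.round(d,2),"roll",r)
E
python3 -c "
from h import *
go(452.4,-412,246,-8)"
```

```text
t0.10 tcp [273.  616.6 245.5] yawy 66.1 tilt 0.12 F [ 0.8 -0.1  0.2] gap 1.000 grip 0.0 q [ 1.12  0.26  1.61  0.    1.27 -0.04]
go (452.4, -412, 246, -8) -> cm [-58.05 -86.79   0.13] roll 74.11730575634604
```

>>> step_arm(series=[-4.1,-4.4,0,0,1,-4.1,-4.4,0,0,1,-4.1,-4.4,0,0,1,-4.1,-4.4,0,0,1,-4.1,-4.4,0,0,1])

```text
time_s: 0.72
tcp_pos: [371.7, 331.0, 246.3]
eef_rot: [0.207, 0.978, -0.0, -0.0]
contact_force: [1.6, -0.1, 0.3]
finger_gap: 0.997
grasp_force: 0.0
```

>>> step_arm(series=[-4.1,-4.4,0,0,1,-4.1,-4.4,0,0,1,-4.1,-4.4,0,0,1,-4.1,-4.4,0,0,1,-2.3,-5.2,0,0,1])

```text
time_s: 1.35
tcp_pos: [450.9, 46.8, 246.6]
eef_rot: [0.207, 0.978, -0.0, 0.0]
contact_force: [0.2, 0.0, 0.7]
finger_gap: 0.996
grasp_force: 0.0
```

>>> step_arm(series=[-2.3,-5.2,0,0,1,-2.3,-5.2,0,0,1,-2.3,-5.2,0,0,1,-2.3,-5.2,0,0,1,-2.3,-5.2,0,0,1])

```text
time_s: 1.98
tcp_pos: [449.7, -237.2, 246.4]
eef_rot: [0.207, 0.978, 0.0, -0.0]
contact_force: [-0.4, 0.6, 0.1]
finger_gap: 0.998
grasp_force: 0.0
```

>>> step_arm(series=[-2.3,-5.2,0,0,1,-2.3,-5.2,0,0,1,-2.3,-5.2,0,0,1,0,0,1,10,1,0,0,1,10,1])

```text
time_s: 2.6
tcp_pos: [449.6, -406.9, 225.6]
eef_rot: [0.377, 0.926, 0.0, -0.001]
contact_force: [0.4, 1.1, -0.8]
finger_gap: 1.002
grasp_force: 0.0
```

>>> step_arm(series=[0,0,1,10,1,0,0,1,10,1,0,0,1,10,1,0,0,1,10,1,0,0,1,10,1])

```text
time_s: 3.22
tcp_pos: [449.9, -405.7, 175.8]
eef_rot: [0.733, 0.681, -0.0, -0.001]
contact_force: [-0.1, 0.4, -0.7]
finger_gap: 0.999
grasp_force: 0.0
```

```bash
python3 -c "
from h import *
go(452.4,-412,100,-8)"
```

```text
t3.23 tcp [ 449.9 -405.7  175.8] yawy -4.2 tilt 0.06 F [-0.1  0.4 -0.7] gap 0.999 grip 0.0 q [-0.77  0.19  1.83 -0.    1.12 -0.7 ]
go (452.4, -412, 100, -8) -> cm [-0.61  0.31  7.58] roll 3.787844636949245
```

>>> step_arm(series=[-0.6,0.3,4,3.8,1,0,0,5,0,1,0,0,4,0,1,0,0,2,0,1,0,0,0.1,0,1])

```text
time_s: 3.85
tcp_pos: [451.8, -411.2, 24.1]
eef_rot: [0.753, 0.658, -0.0, -0.002]
contact_force: [-0.6, 0.0, -0.7]
finger_gap: 0.996
grasp_force: 0.0
```

```bash
python3 - <<'E'
from h import *
st()
a=viewer.snapshot("scene");b=viewer.snapshot("top")
cv2.imwrite("pics/g1.png",np.hstack([cv2.resize(a[120:270,80:220],None,fx=2.8,fy=2.8,interpolation=3),cv2.resize(b[170:320,340:480],None,fx=2.8,fy=2.8,interpolation=3)]))
E
```

```text
t3.85 tcp [ 451.8 -411.2   24.1] yawy -7.7 tilt 0.20 F [-0.6  0.  -0.7] gap 0.996 grip 0.0 q [-0.78  0.37  1.92  0.    0.86 -0.65]
```

View pics/g1.png

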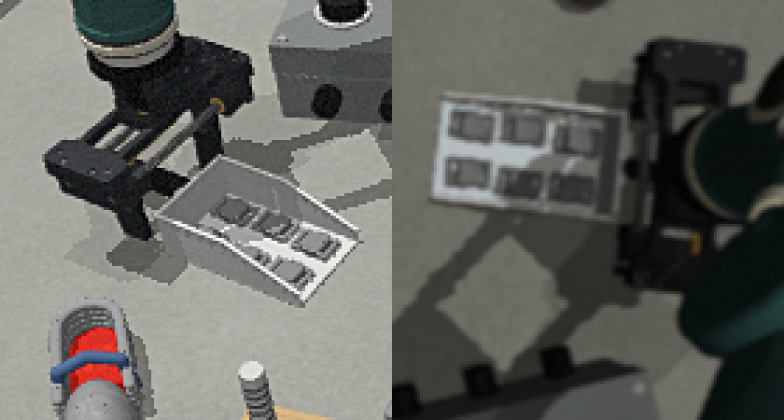

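The fingers straddle the handle just behind the back wall, scoop and buckles undisturbed. Closing now.

>>> step_arm(series=[0,0,0,0,0,0,0,0,0,0,0,0,0,0,0,0,0,0,0,0,0,0,0,0,0])

```text
time_s: 4.58
tcp_pos: [452.8, -412.2, 25.7]
eef_rot: [0.753, 0.658, -0.0, -0.0]
contact_force: [-0.3, -1.2, -0.2]
finger_gap: 0.455
grasp_force: 0.0
```

>>> step_arm(series=[0,0,0,0,0,0,0,0,0,0,0,0,0,0,0,0,0,0,0,0,0,0,0,0,0])

```text
time_s: 5.2
tcp_pos: [452.8, -412.2, 25.6]
eef_rot: [0.753, 0.658, -0.0, -0.0]
contact_force: [0.7, 0.1, -1.3]
finger_gap: 0.175
grasp_force: 30.0
```

>>> step_arm(series=[0,0,0,0,0,0,0,-1,0,0,0,0,-1.5,0,0,0,0,-1.5,0,0,0,0,-1,0,0])

```text
time_s: 5.82
tcp_pos: [453.4, -412.8, 77.7]
eef_rot: [0.753, 0.658, 0.0, 0.001]
contact_force: [-0.1, 0.5, -2.3]
finger_gap: 0.179
grasp_force: 30.0
```

```bash
python3 - <<'E'
from h import *
st()
a=viewer.snapshot("scene");b=viewer.snapshot("top")
cv2.imwrite("pics/g2.png",np.hstack([cv2.resize(a[120:270,80:220],None,fx=2.8,fy=2.8,interpolation=3),cv2.resize(b[170:320,340:480],None,fx=2.8,fy=2.8,interpolation=3)]))
E
```

```text
t5.83 tcp [ 453.4 -412.8   77.7] yawy -7.7 tilt 0.13 F [-0.1  0.5 -2.3] gap 0.179 grip 30.0 q [-0.78  0.3   1.89 -0.    0.95 -0.65]
```

View pics/g2.png

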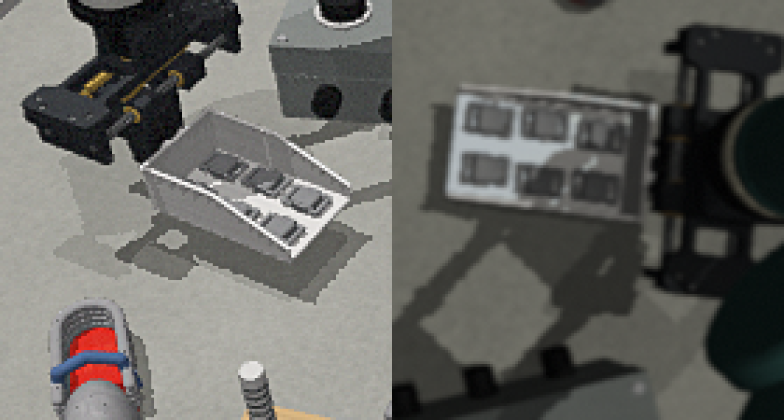

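The scoop is lifted level with all six buckles in it. Next I raise it and turn it to the hopper's yaw.

>>> step_arm(series=[0,0,-2,-2,0,0,0,-3.5,-4,0,0,0,-4,-5,0,0,0,-4,-5,0,0,0,-2.7,-2.8,0])

```text
time_s: 6.55
tcp_pos: [453.2, -412.6, 241.0]
eef_rot: [0.634, 0.773, -0.0, 0.001]
contact_force: [0.2, -0.4, -2.8]
finger_gap: 0.183
grasp_force: 30.0
```

```bash
python3 - <<'E'
from h import *
go(629.6,188.2,240,11.1)
E
```

```text
t6.55 tcp [ 453.2 -412.6  241. ] yawy 11.3 tilt 0.16 F [ 0.2 -0.4 -2.8] gap 0.183 grip 30.0 q [-0.78  0.15  1.75  0.    1.24 -0.98]
go (629.6, 188.2, 240, 11.1) -> cm [5.546e+01 2.907e+01 2.000e-02] roll 0.20360772414483108
```

>>> step_arm(series=[0.7,0.4,0,0,0,1.6,0.8,0,0,0,2.5,1.3,0,0,0,3.4,1.8,0,0,0,4.1,2.1,0,0,0])

```text
time_s: 7.18
tcp_pos: [490.8, -276.4, 235.0]
eef_rot: [0.636, 0.772, -0.0, -0.002]
contact_force: [1.2, 0.1, -2.0]
finger_gap: 0.177
grasp_force: 30.0
```

>>> step_arm(series=[4.4,2.3,0,0,0,4.4,2.3,0,0,0,4.4,2.3,0,0,0,4.4,2.3,0,0,0,4.4,2.3,0,0,0])

```text
time_s: 7.8
tcp_pos: [560.5, -38.1, 235.1]
eef_rot: [0.635, 0.772, -0.001, -0.002]
contact_force: [0.4, -0.6, -3.0]
finger_gap: 0.178
grasp_force: 30.0
```

>>> step_arm(series=[4.4,2.3,0,0,0,4.1,2.1,0,0,0,3.9,2.1,0,0,0,3.4,1.8,0,0,0,2.5,1.3,0,0,0])

```text
time_s: 8.43
tcp_pos: [619.0, 159.6, 234.7]
eef_rot: [0.635, 0.773, -0.002, -0.002]
contact_force: [-0.1, -0.6, -1.7]
finger_gap: 0.179
grasp_force: 30.0
```

>>> step_arm(series=[1.8,1,0,0.2,0,1.1,0.6,0,0,0,0.4,0.2,0,0,0])

```text
time_s: 8.8
tcp_pos: [632.2, 193.1, 237.0]
eef_rot: [0.636, 0.771, -0.001, -0.0]
contact_force: [0.2, -1.3, -2.5]
finger_gap: 0.177
grasp_force: 30.0
```

```bash
python3 - <<'E'
from h import *
go(623.4,219.6,178,11.1)
b=viewer.snapshot("top");a=viewer.snapshot("scene")
cv2.imwrite("pics/p1.png",np.hstack([a[120:400,300:560],b[40:320,0:260]]))
E
```

```text
t8.80 tcp [632.2 193.1 237. ] yawy 10.9 tilt 0.07 F [ 0.2 -1.3 -2.5] gap 0.177 grip 30.0 q [ 0.26  0.24  1.65 -0.    1.25  0.07]
go (623.4, 219.6, 178, 11.1) -> cm [ 2.77 -0.35  5.9 ] roll -0.15625881844241007
```

View pics/p1.png

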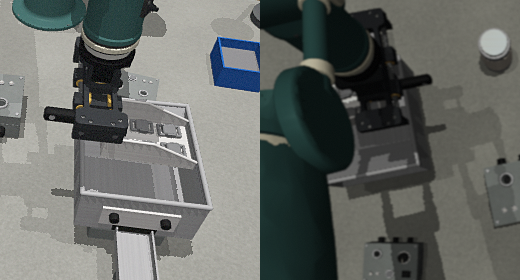

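The top view shows the scoop level over the hopper, with its tail beyond the −y rim. The gripper can't be tilted, so I'll lower the tail onto the rim to pivot the scoop nose-down in the pads.

>>> step_arm(series=[0.7,-0.1,0.5,0,0,1,-0.1,2,0,0,0.9,-0.1,2,0,0,0,0,1.2,0,0,0,0,0,0,0])

```text
time_s: 9.52
tcp_pos: [623.6, 216.9, 178.2]
eef_rot: [0.637, 0.771, -0.002, -0.001]
contact_force: [0.8, -4.1, -0.8]
finger_gap: 0.179
grasp_force: 30.0
```

```bash
python3 - <<'E'
from h import *
go(623.4,219.6,174,11.1)
E
```

```text
t9.53 tcp [623.6 216.9 178.2] yawy 10.9 tilt 0.22 F [ 0.8 -4.1 -0.8] gap 0.179 grip 30.0 q [ 0.3   0.29  1.7  -0.    1.15  0.11]
go (623.4, 219.6, 174, 11.1) -> cm [0.27 0.03 0.42] roll -0.17929731587278752
```

>>> step_arm(series=[-0.4,0,0.3,0,0,0,0,0.4,0,0,0,0,0.4,0,0,0,0,0.3,0,0,0,0,0,0,0])

```text
time_s: 10.15
tcp_pos: [625.5, 214.2, 166.8]
eef_rot: [0.637, 0.771, 0.0, -0.0]
contact_force: [-0.7, 1.4, -0.9]
finger_gap: 0.179
grasp_force: 30.0
```

```bash
python3 - <<'E'
from h import *
st()
a=viewer.snapshot("scene")
cv2.imwrite("pics/p2.png",cv2.resize(a[140:370,340:540],None,fx=2.5,fy=2.5,interpolation=3))
E
```

```text
t10.15 tcp [625.5 214.2 166.8] yawy 10.9 tilt 0.03 F [-0.7  1.4 -0.9] gap 0.179 grip 30.0 q [0.29 0.3  1.72 0.   1.13 0.1 ]
```

View pics/p2.png

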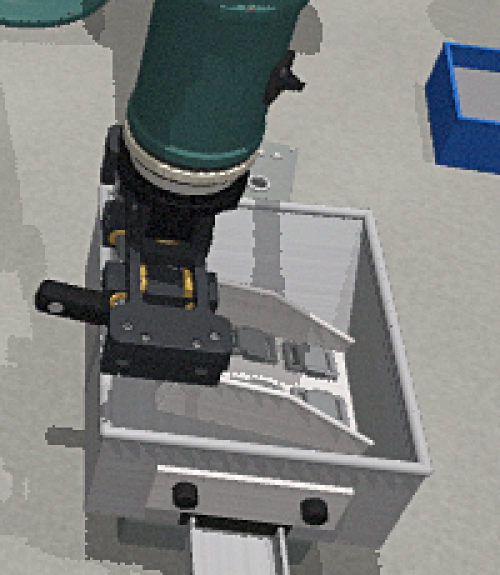

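The tilt works: the nose is down inside the hopper and the tail is on the rim. I'll lower a little more, then raise and back off and push the nose against the +y wall.

>>> step_arm(series=[0,0,0.2,0,0,0,0,-2,0,0,0,0,-3,0,0,0,0,-1,0,0,0,0,0,0,0])

```text
time_s: 10.82
tcp_pos: [626.1, 213.8, 226.2]
eef_rot: [0.637, 0.771, 0.001, 0.001]
contact_force: [0.7, -0.3, -3.1]
finger_gap: 0.174
grasp_force: 30.0
```

```bash
python3 - <<'E'
from h import *
st()
a=viewer.snapshot("scene")
cv2.imwrite("pics/p3.png",cv2.resize(a[140:370,340:540],None,fx=2.5,fy=2.5,interpolation=3))
E
```

```text
t10.82 tcp [626.1 213.8 226.2] yawy 10.9 tilt 0.15 F [ 0.7 -0.3 -3.1] gap 0.174 grip 30.0 q [ 0.29  0.25  1.66 -0.    1.23  0.1 ]
```

View pics/p3.png

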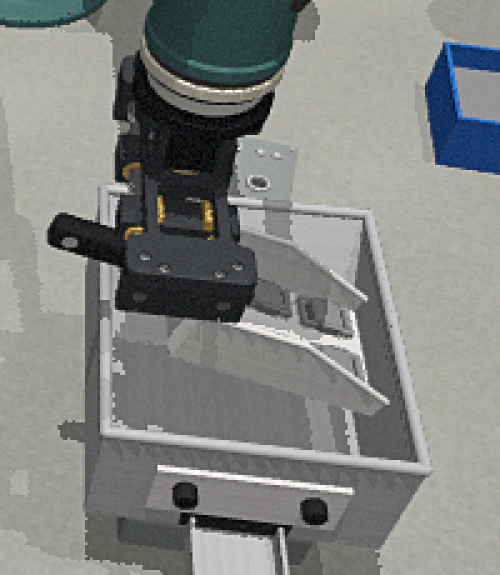

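>>> step_arm(series=[1.2,0,1,0,0,1.2,0,1,0,0,0.8,0,-0.6,0,0,0.8,0,-0.8,0,0,0.8,0,-0.8,0,0])

```text
time_s: 11.5
tcp_pos: [617.7, 256.0, 226.6]
eef_rot: [0.637, 0.771, -0.003, 0.003]
contact_force: [2.0, -6.9, 0.4]
finger_gap: 0.178
grasp_force: 37.4
```

```bash
cat >> h.py <<'E'
def dark(z=42):
    pass
E
python3 - <<'E'
from h import *
st(); cv2.imwrite("pics/p4.png",viewer.snapshot("scene"))
E
```

```text
t11.50 tcp [617.7 256.  226.6] yawy 10.8 tilt 0.50 F [ 2.  -6.9  0.4] gap 0.178 grip 37.4 q [ 0.36  0.27  1.64 -0.01  1.24  0.17]
```

>>> step_arm(series=[0.8,0,-0.8,0,0,0.8,0,-0.8,0,0,0.8,0,-0.8,0,0,0.8,0,-0.7,0,0,0.8,0,-0.6,0,0])

```text
time_s: 12.18
tcp_pos: [608.8, 297.0, 262.9]
eef_rot: [0.636, 0.772, -0.004, 0.003]
contact_force: [3.5, -14.1, -5.0]
finger_gap: 0.179
grasp_force: 37.6
```

```bash
python3 - <<'E'
from h import *
st(); a=viewer.snapshot("scene"); cv2.imwrite("pics/p5.png",a)
# nose-side edges / tail: handle tail dark blob location
g=(a[120:330,330:520].max(2)<45).astype(np.uint8); k,l,s,c=cv2.connectedComponentsWithStats(g)
for i in range(1,k):
    if s[i,4]>150: print(s[i][:4]+[330,120,0,0],s[i,4])
E
```

```text
t12.18 tcp [608.8 297.  262.9] yawy 11.0 tilt 0.54 F [  3.5 -14.1  -5. ] gap 0.179 grip 37.6 q [ 0.42  0.26  1.58 -0.01  1.31  0.23]
[439 144  81 115] 4115
```

>>> step_arm(series=[-4,0,0,0,0,-5,0,0,0,0,3,0,0,0,0,-3,0,0,0,0,0,0,0,0,0])

```text
time_s: 12.85
tcp_pos: [626.0, 212.3, 264.5]
eef_rot: [0.637, 0.771, 0.001, -0.0]
contact_force: [-0.5, 0.5, -0.7]
finger_gap: 0.179
grasp_force: 37.4
```

```bash
python3 - <<'E'
from h import *
st(); a=viewer.snapshot("scene");b=viewer.snapshot("top"); 
cv2.imwrite("pics/p6.png",np.hstack([cv2.resize(a[140:370,330:540],None,fx=1.9,fy=1.9,interpolation=3),cv2.resize(b[40:270,0:210],None,fx=1.9,fy=1.9,interpolation=3)]))
E
```

```text
t12.85 tcp [626.  212.3 264.5] yawy 10.9 tilt 0.12 F [-0.5  0.5 -0.7] gap 0.179 grip 37.4 q [0.29 0.23 1.62 0.   1.3  0.1 ]
```

View pics/p6.png

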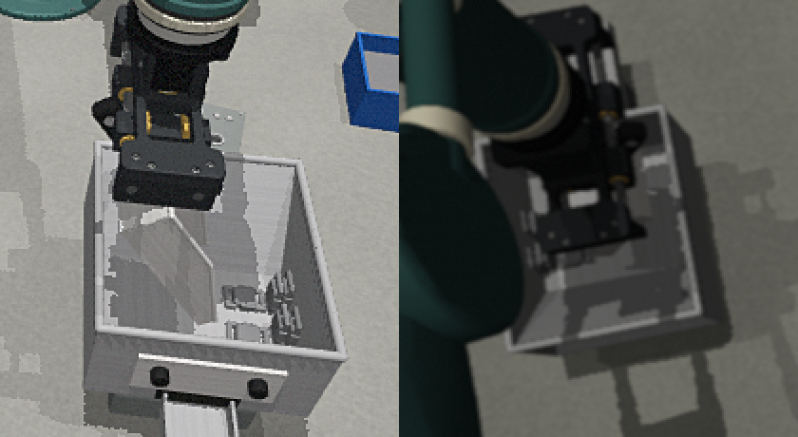

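The buckles are lying in the hopper and the pan is empty. Next I raise it clear and carry the scoop back.

>>> step_arm(series=[0,0,-3,0,0,0,0,-3,0,0,0,0,0,0,0,0,0,0,0,0])

```text
time_s: 13.45
tcp_pos: [625.2, 212.5, 322.6]
eef_rot: [0.636, 0.771, -0.0, -0.001]
contact_force: [0.1, 0.6, -2.4]
finger_gap: 0.173
grasp_force: 37.4
```

```bash
python3 - <<'E'
from h import *
go(465.7,-318,320,-8)
F=[]
for i in range(8): viewer.snapshot("top"); F.append(monitor.read_state()["contact_force"][2])
print(np.mean(F),np.std(F))
E
```

```text
t13.45 tcp [625.2 212.5 322.6] yawy 11.0 tilt 0.07 F [ 0.1  0.6 -2.4] gap 0.173 grip 37.4 q [0.29 0.2  1.54 0.   1.4  0.1 ]
go (465.7, -318, 320, -8) -> cm [-49.06 -25.74   0.27] roll 18.95576898036174
-1.8711072840031882 0.49914236682116275
```

>>> step_arm(series=[-4.9,-2.6,0,0,0,-4.9,-2.6,0,0,0,-4.9,-2.6,0,0,0,-4.9,-2.6,0,0,0,-4.9,-2.6,0,0,0])

```text
time_s: 14.48
tcp_pos: [543.8, -54.9, 323.9]
eef_rot: [0.637, 0.771, 0.0, 0.0]
contact_force: [0.2, -0.7, -1.7]
finger_gap: 0.177
grasp_force: 37.4
```

>>> step_arm(series=[-4.9,-2.6,0,0,0,-4.9,-2.6,0,0,0,-4.9,-2.6,0,0,0,-4.9,-2.6,0,0,0,-4.9,-2.4,0,0,0])

```text
time_s: 15.1
tcp_pos: [464.5, -319.9, 324.0]
eef_rot: [0.637, 0.771, 0.0, 0.0]
contact_force: [1.1, -0.1, -2.2]
finger_gap: 0.179
grasp_force: 37.4
```

>>> step_arm(series=[0,0,0,9.5,0,0,0,4,9.5,0,0,0,5,0,0,0,0,5,0,0,0,0,2,0,0])

```text
time_s: 15.72
tcp_pos: [463.3, -316.8, 160.3]
eef_rot: [0.755, 0.655, -0.001, -0.003]
contact_force: [-0.6, 0.0, -2.4]
finger_gap: 0.178
grasp_force: 37.4
```

```bash
python3 - <<'E'
from h import *
go(465.7,-318,138,-8)
cv2.imwrite("pics/d1.png",viewer.snapshot("scene"))
E
```

```text
t15.72 tcp [ 463.3 -316.8  160.3] yawy -8.1 tilt 0.33 F [-0.6  0.  -2.4] gap 0.178 grip 37.4 q [-0.64  0.12  1.94  0.    1.09 -0.5 ]
go (465.7, -318, 138, -8) -> cm [-0.09  0.26  2.23] roll -0.09200719694752024
```

Now I lower until the nose touches, then roll the scoop flat by moving back and down.

>>> step_arm(series=[0,0,1.2,0,0,0,0,1,0,0,0,0,0.8,0,0,-1.2,0,0.8,0,0,-1.2,0,0.8,0,0])

```text
time_s: 16.4
tcp_pos: [463.7, -344.4, 120.9]
eef_rot: [0.755, 0.656, 0.0, 0.003]
contact_force: [-1.1, -2.0, 4.9]
finger_gap: 0.18
grasp_force: 30.9
```

```bash
python3 - <<'E'
from h import *
go(452.4,-412,25.6,-8)
E
```

```text
t16.40 tcp [ 463.7 -344.4  120.9] yawy -8.0 tilt 0.37 F [-1.1 -2.   4.9] gap 0.180 grip 30.9 q [-0.68  0.19  1.94 -0.    1.01 -0.54]
go (452.4, -412, 25.6, -8) -> cm [-6.81 -0.22  9.56] roll -0.03908362687195677
```

>>> step_arm(series=[-1.2,0,1,0,0,-1.2,0,1,0,0,-1,0,1.1,0,0,-1,0,1.2,0,0,-0.8,0,1.2,0,0])

```text
time_s: 17.02
tcp_pos: [454.0, -393.0, 61.0]
eef_rot: [0.755, 0.655, 0.0, -0.001]
contact_force: [0.9, 1.2, 0.1]
finger_gap: 0.176
grasp_force: 30.0
```

>>> step_arm(series=[-0.7,0,1.2,0,0,-0.5,0,1.2,0,0,-0.3,0,0.8,0,0,0,0,0.3,0,0,0,0,0,0,0])

```text
time_s: 17.65
tcp_pos: [452.5, -408.3, 27.7]
eef_rot: [0.755, 0.656, -0.0, -0.0]
contact_force: [-0.3, -0.3, 0.3]
finger_gap: 0.174
grasp_force: 30.0
```

```bash
python3 - <<'E'
from h import *
st()
a=viewer.snapshot("scene"); cv2.imwrite("pics/d2.png",a)
E
```

```text
t17.65 tcp [ 452.5 -408.3   27.7] yawy -8.1 tilt 0.01 F [-0.3 -0.3  0.3] gap 0.174 grip 30.0 q [-0.77  0.36  1.92 -0.    0.86 -0.63]
```

>>> step_arm(series=[0,0,0.2,0,0,0,0,0.1,0,0,0,0,0,0,0])

```text
time_s: 18.08
tcp_pos: [452.7, -408.5, 25.0]
eef_rot: [0.755, 0.656, 0.0, 0.0]
contact_force: [-0.7, -0.8, 0.2]
finger_gap: 0.174
grasp_force: 30.0
```

```bash
python3 - <<'E'
from h import *
st()
np.set_printoptions(precision=1,suppress=True)
a=viewer.snapshot("scene"); 
# bright pan floor & rims: report corner candidates
x0,y0=100,150
g=cv2.cvtColor(a[y0:250,x0:230],cv2.COLOR_BGR2GRAY); m=(g>205).astype(np.uint8)
k,l,s,c=cv2.connectedComponentsWithStats(m)
for i in range(1,k):
    if s[i,4]>15:
        ys,xs=np.where(l==i); h=cv2.approxPolyDP(cv2.convexHull(np.c_[xs+x0,ys+y0].astype(np.int32)),2,True)[:,0]
        print(s[i,4],h.tolist())
d=np.array([.139,.990]);n=np.array([.990,-.139]);G=np.array([452.4,-410])
c=G+92*d
for nm,lx,ly,z in(("back+",-70,44,44),("back-",-70,-44,44),("nose+",70,44,16),("nose-",70,-44,16),("nosefloor+",70,44,3),("nosefloor-",70,-44,3)):
    p=c+lx*d+ly*n; print(nm,np.round(proj("scene",[*p,z]),1))
E
```

```text
t18.07 tcp [ 452.7 -408.5   25. ] yawy -8.1 tilt 0.04 F [-0.7 -0.8  0.2] gap 0.174 grip 30.0 q [-0.77  0.37  1.92 -0.    0.85 -0.63]
27 [[207, 201], [188, 188]]
591 [[141, 198], [193, 200], [206, 206], [188, 226]]
back+ [136.  196.4]
back- [159.  174.9]
nose+ [186.8 224.2]
nose- [207.9 200.9]
nosefloor+ [187.5 228.1]
nosefloor- [208.4 204.8]
```

The scoop's corners match a flat pose, so I release it and lift away.

>>> step_arm(series=[0,0,0,0,0.5,0,0,0,0,0.5,0,0,0,0,0.5,0,0,0,0,0.5,0,0,-2,0,0.5])

```text
time_s: 18.75
tcp_pos: [451.1, -406.9, 43.5]
eef_rot: [0.755, 0.656, -0.0, -0.002]
contact_force: [0.0, 0.1, 0.4]
finger_gap: 0.502
grasp_force: 0.0
```

>>> step_arm(series=[0,0,-5,0,0.6,0,0,-6,0,0.6,0,0,-6,0,0.6,0,0,-4,0,0.6,0,0,0,0,0.6])

```text
time_s: 19.38
tcp_pos: [454.5, -410.2, 261.6]
eef_rot: [0.755, 0.656, 0.0, 0.006]
contact_force: [0.2, -0.7, 0.8]
finger_gap: 0.601
grasp_force: 0.0
```

```bash
python3 - <<'E'
from h import *
np.set_printoptions(precision=1,suppress=True)
go(690.5,-187,246,None)
a=viewer.snapshot("scene");b=viewer.snapshot("top");cv2.imwrite("pics/e_s.png",a);cv2.imwrite("pics/e_t.png",b)
x0,y0=100,150
g=cv2.cvtColor(a[y0:250,x0:230],cv2.COLOR_BGR2GRAY); m=(g>205).astype(np.uint8)
k,l,s,c=cv2.connectedComponentsWithStats(m)
for i in range(1,k):
    if s[i,4]>15:
        ys,xs=np.where(l==i); h=cv2.approxPolyDP(cv2.convexHull(np.c_[xs+x0,ys+y0].astype(np.int32)),2,True)[:,0]; print(s[i,4],h.tolist())
# scoop handle in top
g=b[215:250,415:475].max(2); m=(g<45).astype(np.uint8);k,l,s,c=cv2.connectedComponentsWithStats(m); i=1+s[1:,4].argmax(); print("handle top",s[i],c[i]+[415,215])
# stylus top cap, bright blob in each view
for n,im,(x0,y0,x1,y1) in(("scene",a,(155,240,190,275)),("top",b,(322,100,348,132))):
    g=cv2.cvtColor(im[y0:y1,x0:x1],cv2.COLOR_BGR2GRAY); 
    for th in (150,175): 
        k,l,s,c=cv2.connectedComponentsWithStats((g>th).astype(np.uint8)); 
        print(n,th,[(s[i].tolist(),c[i]+[x0,y0]) for i in range(1,k) if s[i,4]>8])
# hole: dark blob in both
for n,im,(x0,y0,x1,y1) in(("scene",a,(290,212,312,234)),("top",b,(236,210,257,230))):
    g=cv2.cvtColor(im[y0:y1,x0:x1],cv2.COLOR_BGR2GRAY)
    for th in(60,80): 
        k,l,s,c=cv2.connectedComponentsWithStats((g<th).astype(np.uint8)); print(n,th,[(s[i].tolist(),c[i]+[x0,y0]) for i in range(1,k) if s[i,4]>8])
E
```

```text
t19.38 tcp [ 454.5 -410.2  261.6] yawy -8.1 tilt 0.64 F [ 0.2 -0.7  0.8] gap 0.601 grip 0.0 q [-0.8  0.1  1.7  0.   1.3 -0.6]
go (690.5, -187, 246, None) -> cm [25.4 20.2  1.6] roll None
22 [[207, 201], [191, 190]]
20 [[165, 196], [157, 194]]
652 [[206, 206], [188, 226], [152, 202], [176, 197], [193, 200]]
handle top [  8  13  40  13 324] [441.9 233.7]
scene 150 [([0, 0, 35, 35, 986], array([171.7, 255. ]))]
scene 175 [([10, 9, 9, 7, 48], array([169.1, 251.7])), ([23, 25, 12, 6, 34], array([182.5, 267.6])), ([31, 32, 4, 3, 9], array([187.4, 273.2]))]
top 150 [([10, 11, 7, 7, 34], array([334.8, 113.9]))]
top 175 []
scene 60 []
scene 80 [([6, 7, 10, 7, 44], array([300.3, 222.2]))]
top 60 [([6, 5, 9, 9, 56], array([245.8, 218.8]))]
top 80 [([5, 5, 10, 9, 70], array([245.9, 219. ]))]
```

```bash
python3 - <<'E'
from h import *
np.set_printoptions(precision=1,suppress=True)
print(onz("top",334.8,113.9,137),onz("scene",169.3,251.9,137),tri(("scene",169.3,251.9),("top",334.8,113.9)))
go(691.5,-185,180,-8)
E
```

```text
[ 691.9 -185.6  137. ] [ 693.2 -183.7  137. ] (array([ 692.1, -185.2,  135.4]), np.float64(1.2349223545963))
t19.48 tcp [ 452.4 -408.2  255.6] yawy -8.1 tilt 0.08 F [-0.4  0.5 -1.1] gap 0.600 grip 0.0 q [-0.8  0.1  1.7 -0.   1.3 -0.6]
go (691.5, -185, 180, -8) -> cm [25.5 20.5  7.6] roll -0.07963658329748569
```

>>> step_arm(series=[4.3,3.4,0,0,0.6,4.3,3.4,0,0,0.6,4.3,3.4,0,0,0.6,4.3,3.4,0,0,0.6,4.3,3.4,0,0,0.6])

```text
time_s: 20.1
tcp_pos: [650.7, -217.4, 251.5]
eef_rot: [0.755, 0.656, -0.001, -0.002]
contact_force: [0.8, -1.3, 0.3]
finger_gap: 0.601
grasp_force: 0.0
```

>>> step_arm(series=[4.1,3.5,0,0,0.6,0,0,3,0,0.6,0,0,3,0,0.6,0,0,0,0,0.6])

```text
time_s: 20.6
tcp_pos: [687.8, -182.2, 188.1]
eef_rot: [0.755, 0.656, -0.003, -0.005]
contact_force: [0.6, 0.0, 0.2]
finger_gap: 0.602
grasp_force: 0.0
```

```bash
python3 - <<'E'
from h import *
go(692,-185.2,99,-8)
E
```

```text
t20.60 tcp [ 687.8 -182.2  188.1] yawy -8.1 tilt 0.66 F [0.6 0.  0.2] gap 0.602 grip 0.0 q [-0.29  0.38  1.57 -0.    1.21 -0.15]
go (692, -185.2, 99, -8) -> cm [-0.25  0.56  8.9 ] roll -0.05398102056935272
```

>>> step_arm(series=[-0.2,0.3,0,0,0.6,0,0,3,0,0.6,0,0,3.5,0,0.6,0,0,2,0,0.6,0,0,0,0,0.6])

```text
time_s: 21.22
tcp_pos: [693.2, -186.0, 108.5]
eef_rot: [0.755, 0.655, -0.001, -0.001]
contact_force: [-0.1, 0.5, -1.4]
finger_gap: 0.603
grasp_force: 0.0
```

```bash
python3 - <<'E'
from h import *
go(692,-185.2,99,-8)
E
```

```text
t21.23 tcp [ 693.2 -186.   108.5] yawy -8.1 tilt 0.15 F [-0.1  0.5 -1.4] gap 0.603 grip 0.0 q [-0.3   0.45  1.62  0.    1.07 -0.16]
go (692, -185.2, 99, -8) -> cm [ 0.06 -0.13  0.95] roll -0.10275415724822778
```

>>> step_arm(series=[0,-0.1,0.9,0,0.6,0,0,0,0,0,0,0,0,0,0,0,0,0,0,0,0,0,0,0,0])

```text
time_s: 21.85
tcp_pos: [693.4, -185.9, 101.2]
eef_rot: [0.755, 0.656, 0.0, 0.0]
contact_force: [0.0, -0.2, 1.5]
finger_gap: 0.186
grasp_force: 30.0
```

>>> step_arm(series=[0,0,0,0,0,0,0,0,0,0,0,0,0,0,0])

```text
time_s: 22.22
tcp_pos: [693.4, -185.9, 101.2]
eef_rot: [0.755, 0.656, 0.0, 0.0]
contact_force: [0.1, 0.0, 1.8]
finger_gap: 0.185
grasp_force: 30.0
```

```bash
python3 - <<'E'
from h import *
st()
E
```

```text
t22.23 tcp [ 693.4 -185.9  101.2] yawy -8.1 tilt 0.04 F [0.1 0.  1.8] gap 0.185 grip 30.0 q [-0.3   0.45  1.63  0.    1.06 -0.16]
```

>>> step_arm(series=[0,0,-2,0,0,0,0,-4,0,0,0,0,-5,0,0,0,0,-3,0,0,0,0,0,0,0])

```text
time_s: 22.85
tcp_pos: [695.2, -186.5, 246.0]
eef_rot: [0.755, 0.656, 0.002, 0.003]
contact_force: [0.6, 0.5, -0.6]
finger_gap: 0.183
grasp_force: 30.0
```

```bash
python3 - <<'E'
from h import *
np.set_printoptions(precision=1,suppress=True)
a=cv2.imread("pics/e_s.png");b=cv2.imread("pics/e_t.png")
for n,im,(x0,y0,x1,y1) in(("scene",a,(285,208,317,238)),("top",b,(234,207,259,232))):
    g=cv2.resize(cv2.cvtColor(im[y0:y1,x0:x1],cv2.COLOR_BGR2GRAY),None,fx=8,fy=8,interpolation=3)
    med=np.median(g)
    for d in(12,20,35):
        m=(g>med+d).astype(np.uint8); k,l,s,c=cv2.connectedComponentsWithStats(m); i=1+s[1:,4].argmax()
        ys,xs=np.where(l==i); e=cv2.fitEllipse(cv2.convexHull(np.c_[xs,ys].astype(np.int32)))
        u,v=(np.array(e[0])+.5)/8-.5+[x0,y0]; print(n,d,(round(u,2),round(v,2)),np.round(np.array(e[1])/8,1),onz(n,u,v,75))
print(onz("top",245.9,219,75))
go(479.5,3,240,-8)
E
```

```text
scene 12 (np.float64(300.37), np.float64(221.94)) [11.1 15.2] [481.6   4.3  75. ]
scene 20 (np.float64(300.3), np.float64(221.89)) [11.  14.5] [481.5   4.1  75. ]
scene 35 (np.float64(298.79), np.float64(222.52)) [ 9.2 11.7] [484.4   1.6  75. ]
top 12 (np.float64(245.94), np.float64(218.73)) [14.3 14.7] [479.9   2.3  75. ]
top 20 (np.float64(251.01), np.float64(215.76)) [2.2 4.2] [486.3  -8.7  75. ]Traceback (most recent call last):
  File "<stdin>", line 8, in <module>
ValueError: attempt to get argmax of an empty sequence
```

>>> step_arm(series=[2.6,-4,0,0,0,2.6,-4,0,0,0,2.6,-4,0,0,0,2.6,-4,0,0,0,2.6,-4,0,0,0])

```text
time_s: 23.48
tcp_pos: [510.9, -28.0, 238.5]
eef_rot: [0.755, 0.655, -0.001, -0.001]
contact_force: [-0.5, 0.5, 0.0]
finger_gap: 0.185
grasp_force: 30.0
```

>>> step_arm(series=[2.7,-3.7,0,0,0,0,0,2,0,0,0,0,2,0,0,0,0,0,0,0])

```text
time_s: 23.98
tcp_pos: [477.8, 3.1, 197.5]
eef_rot: [0.755, 0.656, -0.002, -0.002]
contact_force: [-0.1, 0.4, -0.5]
finger_gap: 0.183
grasp_force: 30.0
```

```bash
python3 - <<'E'
from h import *
np.set_printoptions(precision=1,suppress=True)
go(481,3,185,-8)
a=viewer.snapshot("scene");cv2.imwrite("pics/f_s.png",a)
s=monitor.read_state();t=s["tcp_pos"]
for z in (t[2]-98,t[2]-60):print("expect pin at",z,proj("scene",[t[0],t[1],z]))
# pin tip: difference with earlier picture
d=cv2.absdiff(a,cv2.imread("pics/e_s.png")).max(2)
for v in range(150,228,3):
    xs=np.where(d[v,270:330]>25)[0]
    print(v,(xs.min()+270,xs.max()+270,len(xs)) if len(xs) else None,end="; ")
E
```

```text
t23.98 tcp [477.8   3.1 197.5] yawy -8.1 tilt 0.37 F [-0.1  0.4 -0.5] gap 0.183 grip 30.0 q [-0.1 -0.1  2.1 -0.   1.2  0.1]
go (481, 3, 185, -8) -> cm [0.  0.3 1.2] roll -0.0630803509753548
expect pin at 100.84946066845151 (np.float64(300.54584907842013), np.float64(212.31893051451158))
expect pin at 138.8494606684515 (np.float64(301.1063876341146), np.float64(199.02271888521796))
150 (np.int64(274), np.int64(329), 53); 153 (np.int64(270), np.int64(328), 57); 156 (np.int64(270), np.int64(318), 42); 159 (np.int64(270), np.int64(316), 46); 162 (np.int64(270), np.int64(316), 47); 165 (np.int64(270), np.int64(315), 46); 168 (np.int64(270), np.int64(312), 43); 171 (np.int64(270), np.int64(312), 43); 174 (np.int64(270), np.int64(311), 42); 177 (np.int64(272), np.int64(310), 39); 180 (np.int64(281), np.int64(307), 27); 183 (np.int64(290), np.int64(307), 18); 186 (np.int64(298), np.int64(306), 9); 189 (np.int64(299), np.int64(306), 8); 192 (np.int64(299), np.int64(305), 7); 195 (np.int64(301), np.int64(316), 8); 198 (np.int64(300), np.int64(329), 21); 201 (np.int64(300), np.int64(329), 23); 204 (np.int64(304), np.int64(329), 25); 207 (np.int64(300), np.int64(329), 30); 210 (np.int64(300), np.int64(329), 29); 213 (np.int64(300), np.int64(329), 30); 216 (np.int64(303), np.int64(329), 22); 219 (np.int64(295), np.int64(329), 25); 222 (np.int64(294), np.int64(329), 22); 225 (np.int64(295), np.int64(329), 25);
```

>>> step_arm(series=[-0.1,0.2,0,0,0,0,0,1,0,0,0,0,0.5,0,0,0,0,0,0,0])

```text
time_s: 24.52
tcp_pos: [481.9, 1.6, 185.0]
eef_rot: [0.755, 0.655, -0.001, -0.0]
contact_force: [-0.5, 1.2, -0.8]
finger_gap: 0.184
grasp_force: 30.0
```

```bash
python3 - <<'E'
from h import *
np.set_printoptions(precision=1,suppress=True)
go(481,2.5,160,-8)
a=viewer.snapshot("scene");t=monitor.read_state()["tcp_pos"]
b=viewer.snapshot("top")
g=cv2.cvtColor(a,cv2.COLOR_BGR2GRAY)
for v in range(196,226,2): print(v,g[v,290:314])
print(proj("scene",[*t[:2],t[2]-98]),proj("scene",[*t[:2],130]))
E
```

```text
t24.52 tcp [481.9   1.6 185. ] yawy -8.1 tilt 0.08 F [-0.5  1.2 -0.8] gap 0.184 grip 30.0 q [-0.1 -0.1  2.1  0.   1.1  0.1]
go (481, 2.5, 160, -8) -> cm [ 0.1 -0.1  2.5] roll -0.08621140656558168
196 [135 132 133 134 137 135 139 111 110 113 113 114 113 108 100 123 134 134
 138 141 139  78  72  79]
198 [133 131 135 138 137 138 136 140 109 112 117 116 114 108 123 140 145 145
  74  72  79  84  84  78]
200 [136 130 136 136 138 136 138 137 142  88  92  87  77 150 143  73  77  78
  81  81  79  79  79  77]
202 [135 135 134 134 137 133 134 140 146  80  94  87 111 188  92  81  87  78
  79 114 212 225 210 132]
204 [136 139 139 133 136 136 137 140 147  83  91  95  92  83  84  81  85  86
  79 107 132 136 131 115]
206 [133 137 136 135 136 137 141 141 144  86  94  87  85  87  85  84  83  86
 110 102 108 106 103 103]
208 [137 136 139 139 138 138 138 141 126  89  97  97  88  86  86  81 112 108
 105 106 105 101 104 109]
210 [136 137 135 135 138 136 140 139 130  86  95  91  84  82  84  79 103 109
 109 109 105 109 106 106]
212 [137 133 136 135 133 137 139 136 126  83 100  96  82  86  89  89  87  79
 102 105 105 103 106 107]
214 [135 138 138 137 134 136 140 144 103  92  93  97  81  84  85  82  85 110
 104 103 103 104 102  97]
216 [139 135 138 138 139 139 140 142 111  98  90  94  83  83  81  82 103 104
 105 106 103 106 104 104]
218 [134 134 135 136 140 129  89 106  99  98  95  91 123 147 133 114  99 103
 105 104 101 101 107 103]
220 [135 136 140 138 103 110  90  79  98  91  93  95  91  94  80 110 142 117
 100 102 104  97 104 107]
222 [137 142 142  82 107  91  58  70  67  72  76  69  74  65  68  69 138 137
  95 100 105 106 105 101]
224 [143  72  71  83 102 147 101  72  77  72  65  70  61  65  62 111 142 123
  92 105 103  99 102 107]
(np.float64(299.2686975621838), np.float64(217.7177291490797)) (np.float64(299.85513879109175), np.float64(203.04151637948294))
```

The pin is centred on the hole (columns 299–302 against hole centre 300.4), so I lower it.

>>> step_arm(series=[0,0,1,0,0,0,0,1,0,0,0,0,0.7,0,0,0,0,0.3,0,0,0,0,0,0,0])

```text
time_s: 25.25
tcp_pos: [482.2, 1.6, 155.4]
eef_rot: [0.755, 0.656, -0.0, -0.0]
contact_force: [0.7, -0.2, -1.2]
finger_gap: 0.184
grasp_force: 30.0
```

```bash
python3 - <<'E'
from h import *
st()
E
```

```text
t25.25 tcp [482.2   1.6 155.4] yawy -8.1 tilt 0.04 F [ 0.7 -0.2 -1.2] gap 0.184 grip 30.0 q [-0.05 -0.02  2.1  -0.    1.06  0.09]
```

>>> step_arm(series=[0,0,0.4,0,0,0,0,0.2,0,0,0,0,0.2,0,0,0,0,0,0,0,0,0,0,0,0])

```text
time_s: 25.88
tcp_pos: [482.6, 1.6, 148.1]
eef_rot: [0.755, 0.656, 0.0, 0.0]
contact_force: [-0.5, 0.7, 2.5]
finger_gap: 0.181
grasp_force: 30.0
```

>>> step_arm(series=[0,0,0.1,0,0,0,0,0.1,0,0,0,0,0,0,0])

```text
time_s: 26.25
tcp_pos: [482.6, 1.6, 145.9]
eef_rot: [0.755, 0.656, 0.0, 0.0]
contact_force: [-0.8, 0.7, 3.7]
finger_gap: 0.179
grasp_force: 30.0
```

>>> step_arm(series=[0,0,0.1,0,0,0,0,0,0,0])

```text
time_s: 26.5
tcp_pos: [482.7, 1.6, 145.0]
eef_rot: [0.755, 0.656, 0.0, 0.0]
contact_force: [-1.3, -0.3, 6.0]
finger_gap: 0.182
grasp_force: 30.0
```

>>> step_arm(series=[0,0,0.1,0,0,0,0,0,0,0])

```text
time_s: 26.75
tcp_pos: [483.0, 1.6, 144.9]
eef_rot: [0.755, 0.656, 0.0, 0.0]
contact_force: [-2.3, -0.6, 10.1]
finger_gap: 0.184
grasp_force: 30.0
```

>>> step_arm(series=[0,0,0.05,0,0,0,0,0,0,0])

```text
time_s: 27.0
tcp_pos: [483.1, 1.6, 144.8]
eef_rot: [0.755, 0.656, 0.0, 0.0]
contact_force: [-2.8, 0.9, 11.9]
finger_gap: 0.18
grasp_force: 30.0
```

The button is at its stop with about 12 N on it. I hold briefly, check the force and the scoop's place, then hand in.

>>> step_arm(series=[0,0,0,0,0,0,0,0,0,0,0,0,0,0,0])

```text
time_s: 27.38
tcp_pos: [483.1, 1.6, 144.8]
eef_rot: [0.755, 0.656, 0.0, 0.0]
contact_force: [-3.3, -0.5, 12.0]
finger_gap: 0.184
grasp_force: 30.0
```

```bash
python3 - <<'E'
from h import *
a=viewer.snapshot("scene"); cv2.imwrite("pics/end.png",a)
st(); print("scoop change",cv2.absdiff(a,cv2.imread("pics/e_s.png"))[165:235,112:205].mean())
print(manip.close_job())
E
```

```text
t27.43 tcp [483.1   1.6 144.8] yawy -8.1 tilt 0.08 F [-3.4  0.6 11.7] gap 0.179 grip 30.0 q [-0.05 -0.01  2.11  0.    1.04  0.09]
scoop change 19.049615975422427
the job is handed in; nothing more can be done
None
```

I handed the job in at 27.4 s with no verdict shown: the buckles were tipped into the hopper (seen in one picture, not all six counted), the scoop was set down flat and released (my last picture check of it was inconclusive), and the gripped stylus holds the reset at its stop with about 12 N.

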